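# Corner-load check of a laboratory balance

### The arm

A 6-joint arm with a two-finger parallel gripper is mounted at the origin on the work surface. World frame = base frame: x ahead of the robot, y to its left, z up, the work surface at z = 0. Lengths are in mm, angles in rad, forces in N, time in s.
With the tool pointing down it reaches from about 275 to 1000 mm from the base axis. Payload 8.4 kg.
Tool frame: the origin (TCP) lies on the centre line of the jaws, within the pads' length; the fingertips stand 25 mm ahead of it and the grasp point (between the pads) lies 6 mm ahead of it; z points along the fingers, x is the direction in which the jaws open and shut, and the axes are right-handed (so a half turn about z gives the same grasp; the last joint's range is limited). The gripper opens to 85 mm and grips with 20 to 120 N. Pads are 22 mm wide; open, the fingers measure 114 mm over their backs; the gripper's body (76 mm by 85 mm) begins 54 mm behind the grasp point. The pads swing forward as they close: fully open they stand 13 mm farther back than shut.
Start: joints at [1.216, 0.353, 1.633, -0, 1.155, -0.002], TCP at [215.953, 586.508, 223.981] pointing down, gripper open.
Joint ranges: [-2.63, 2.63], [-0.92, 2.1], [0.06, 2.66], [-1.3, 4.44], [0, 2.69], [-3.02, 3.02]. Speed limits (rad/s): [2.22, 2.22, 2.79, 3.14, 3.14, 3.14].

### API

Orientations are given as [roll, pitch, yaw] about the fixed x, y, z axes, in that order (R = Rz(yaw) Ry(pitch) Rx(roll)).
In Python, from rig import r gives the robot as it stands. The module is installed in compiled form; this text tells all that it offers.
- The arm moves only by the tool jog_arm, never from a script. Its argument "deltas" is a list of rows, each an object with "gripper": the gripper command: -1 is fully open, 1 is shut, values between are in proportion; "translation": the shift along the world's x, y, z in units of 10 cm (1.0 is 10 cm), a list of three; "dr": the turn, a rotation vector about the world's x, y, z in units of pi/2 rad (1.0 is pi/2 rad), a list of three. In form: [{"gripper": gripper, "translation": [x, y, z], "dr": [wx, wy, wz]}, ...]. A call has 1 to 12 rows; each row shifts and turns the commanded pose from where the row before left it; what a row does not reach is not made up. A row lasts 1/12 s, in which the tool goes at most 41.7 mm and 7.16 degrees, less where a joint would pass 70% of its speed; a pose out of reach is approached as far as the arm can. A call with a number of a shift or a turn outside -1 to 1 is refused whole. A call with a gripper value outside its range is refused whole. The fingers move at their own pace and stop on an object; "squeeze" is the grip in N (left out, the last holds). Time passes only in rows, so rows that do not move let the fingers close. It gives the time, the measured TCP pose, the force and the opening at its end, in the units of the state.
- r.sense(): the state, without advancing time (a new reading comes with each control period).
- r.grab_frame(name): name is "side" or "top" or "wrist"; returns the picture (480x640x3 uint8, blue, green, red); there is no depth.
- r.calibration(name): a dict with "mtx" (3x3 intrinsics, pixels), "world_from_camera" (4x4, takes a point from camera to world coordinates). Camera axes: x right, y down, z forward; pixel columns grow to the right and rows downward; lengths in mm; the calibration is good to about 2 mm. A picture is of the moment at which its call begins: read the wrist's pose just before it. calibration takes no time and is no camera call; for the wrist camera it gives the pose at the moment of the call.
- r.sign_off(): hands the job in, once; it reports no verdict.
The state is a dict: "clock": time; "qpos": joint angles; "qvel": joint speeds; "joint_efforts": joint torques, N m; "eef_pos": TCP position; "tcp_rot": TCP orientation; "contact_force": force on the tool from outside, world axes, zero at the start; "wrist_torque": the same for the moment, N m; "opening": opening from 0.0 (shut) to 1.0 (fully open).
Only numpy, scipy, OpenCV 4.12 (cv2) and the standard library are available. Lean on these libraries where they do the work, as an engineer would, in place of code of your own. Each camera call takes 0.05 s, during which the arm holds its last target. There are 200 camera calls.

### The job

Check one corner of the laboratory balance: with the fingers, gently push the brass check weight across the weighing plate until it stands wholly inside the blue ring, keeping it flat on the plate without lifting or tipping it. Then press the green key right down to record the reading, let it come up again, and leave the weight standing in the blue ring. Do not press the red key, and leave the cup, jar and stopper where they are.

Things in the scene. Friction and masses are not known exactly. Their poses are not given: they have to be found in the camera images.
- scale: laboratory balance, fixed to the bench, mint housing with a silver weighing plate 210 x 210 mm. Origin at bench height under the plate's centre; z up, y left, x from the key strip across the plate. The plate's level top is 60 mm above the bench. Housing from x = -170 to +110 mm, y = +-118 mm; the key strip (x below -105 mm) is 45 mm above the bench, with a flat dark display in its middle
- weight: brass check weight standing on the plate, 0.5 to 0.7 kg: a disc 60 mm in diameter and 26 mm high, with a narrow neck and a knob 24 mm in diameter on top, 50 mm high in all. Origin at the centre of its underside, z along its axis. It starts within 28 mm of the plate's centre and slides with dry friction of a few newtons
- blue_ring: blue ring printed flat on the plate, inner diameter 78 mm, outer 86 mm; origin at its centre, on the plate's top. It lies in one of the plate's four corners, 52 mm from the plate's centre in x and in y of the balance; the other three corners have the same ring in grey (not listed). Things slide over it freely
- green_key (a joint): travel of the green round push key (24 mm in diameter) in m: 0 when up, 0.005 when fully down; pressed vertically down, 4 N takes it fully down, springs back by itself; it counts as pressed beyond 0.0035
- green_key_top (a point): centre of the top face of the green key, at the left end of the key strip (balance frame x = -135, y = +78 mm), 66 mm above the bench when up; moves down with the key. A fixed black collar 40 mm in diameter surrounds it, its top 57 mm above the bench
- red_key (a joint): travel of the red push key, like the green one, in m; must not be pressed
- red_key_top (a point): centre of the top face of the red key, at the right end of the key strip (balance frame x = -135, y = -78 mm), 66 mm above the bench, with the same black collar
- cup: white paper cup, open, 76 mm in diameter at the rim, 92 mm high, standing on the bench beside the balance; origin at the centre of its underside
- jar: brown glass jar with a white cap, 56 mm in diameter, 85 mm high, standing on the bench beside the balance; origin at the centre of its underside
- stopper: cork stopper, 42 mm in diameter at the top, 35 mm high, standing on the bench beside the balance; origin at the centre of its underside
Mind the look-alikes: they are no part of the job. What is shaped like the weight but purple is not meant.

How it is judged (in metres and radians):
On the way, in this order (a step that is already met when the one before it is completed fails the run):
1. the check weight stands still inside the blue ring (horizontal distance between weight and blue_ring below 0.012 m and linear speed of weight below 0.01 m/s), for 0.3 s.
2. the green key is pressed down (value of joint green_key above 0.0035 m), for 0.05 s.
At the end, for the whole second after the job is handed in: the weight stands upright and at rest on the plate inside the blue ring (its centre within 12 mm of the ring's centre) and both keys are up (all of step 1 and angle between weight's own z axis and vertical below 0.05 rad and z of weight in the frame of scale between 0.056 and 0.063 m and value of joint each of green_key, red_key below 0.0015 m); the robot touches nothing.
It fails at once if the weight is lifted off the plate (more than 5 mm), tipped (more than 0.15 rad) or pushed off the plate (z of weight in the frame of scale above 0.065 m or z of weight in the frame of scale below 0.05 m or angle between weight's own z axis and vertical above 0.15 rad).
It fails at once if the weight is squeezed or shoved hard by the fingers (more than 30 N) (contact force between the fingers and weight above 30 N).
It fails at once if the green key is pressed while the weight is not in the blue ring (value of joint green_key above 0.0035 m and horizontal distance between weight and blue_ring above 0.014 m).
It fails at once if the red key is pressed (value of joint red_key above 0.0025 m).
It fails at once if the cup, the jar or the stopper is disturbed (moved more than 15 mm) (distance of any of cup, jar, stopper from where it was at the start of the episode above 0.015 m).
It also fails if it takes over 48 s, if anything falls off the work surface, if the arm or the gripper's body presses on something with over 40 N, if the wrist force passes 120 N, or if a joint passes its speed limit or range.

## Working session

There is one attempt and no reset: what is moved stays moved. The work goes in short steps, Python scripts to look and compute and a tool call to move; the robot and the scene stay as the last step left them, time stands still between calls to the robot, and variables do not carry over. Pictures are saved under pics/ and viewed, about 8 in all and at most 12, crops included, and the job is handed in when it is done.

Besides the shell and the picture viewer there is one more tool, called after "Call:" by a JSON object that holds its "name" and its "arguments". jog_arm: Moves the arm, as the interface text tells. Shifts and turns lie within -1 to 1; 1 stands for 10 cm of shift or pi/2 rad of turn. Its arguments: {"type":"object","properties":{"deltas":{"type":"array"},"squeeze":{"type":"number"}},"required":["deltas"]}

```bash
mkdir -p pics; cat > h.py <<'E'
from rig import r
import numpy as np, cv2
def ray(cal,uv):
    K=np.array(cal["mtx"]);T=np.array(cal["world_from_camera"])
    d=T[:3,:3]@np.linalg.solve(K,[uv[0],uv[1],1.]);return T[:3,3],d/np.linalg.norm(d)
def onz(cal,uv,z):
    o,d=ray(cal,uv);return o+d*(z-o[2])/d[2]
def tri(rays):
    A=np.zeros((3,3));b=np.zeros(3)
    for o,d in rays:
        P=np.eye(3)-np.outer(d,d);A+=P;b+=P@o
    x=np.linalg.solve(A,b);return x,[np.linalg.norm((np.eye(3)-np.outer(d,d))@(x-o)) for o,d in rays]
def blobs(m,amin=30):
    n,l,s,c=cv2.connectedComponentsWithStats(m.astype(np.uint8))
    return [(c[i].round(1).tolist(),s[i].tolist()) for i in range(1,n) if s[i][4]>amin]
E
python3 - <<'E'
from h import *
for n in("side","top"):
    f=r.grab_frame(n);cv2.imwrite(f"pics/{n}0.png",f)
    print(n,np.array(r.calibration(n)["world_from_camera"]).round(2).tolist())
E
```

```text
side [[0.96, -0.12, 0.24, 463.32], [-0.27, -0.51, 0.82, -573.58], [0.02, -0.85, -0.52, 437.14], [0.0, 0.0, 0.0, 1.0]]
top [[0.01, -1.0, 0.05, 575.08], [-1.0, -0.01, 0.04, 13.6], [-0.04, -0.06, -1.0, 824.11], [0.0, 0.0, 0.0, 1.0]]
```

View pics/top0.png

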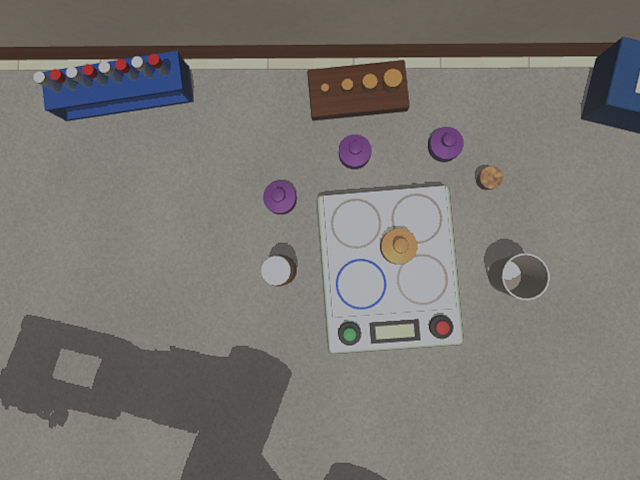

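View pics/side0.png

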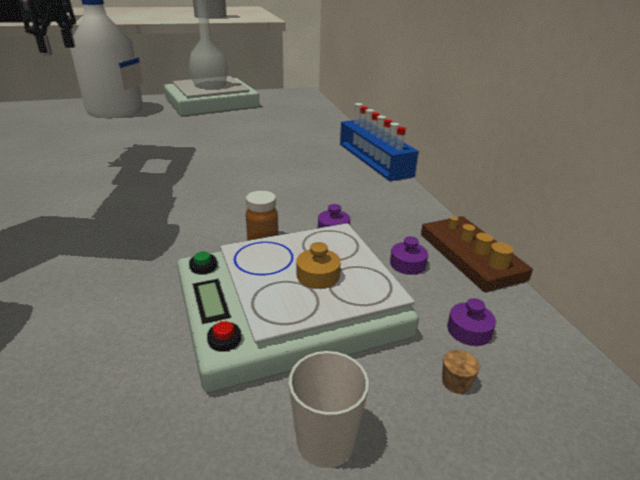

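The top view shows the brass weight at (400,246), the blue ring at (361,284), the green key at (349,334) and the red key at (441,327). The side view shows the weight at (318,266), the blue ring at (263,258), green at (203,262) and red at (224,330). Things that could be mistaken for the weight (top view): purple weights at (280,197), (355,151) and (446,143), brass pieces in the rack at (325–393,80), and the cork at (490,177). I choose the brass one on the plate.

```bash
python3 - <<'E'
from h import *
from scipy.optimize import least_squares
im={n:cv2.imread(f"pics/{n}0.png") for n in("side","top")};cal={n:r.calibration(n) for n in im}
def mask(n,hr,s,v,roi):
    h=cv2.cvtColor(im[n],cv2.COLOR_BGR2HSV);m=(h[...,0]>=hr[0])&(h[...,0]<=hr[1])&(h[...,1]>s)&(h[...,2]>v)
    z=np.zeros_like(m);x0,y0,x1,y1=roi;z[y0:y1,x0:x1]=m[y0:y1,x0:x1];return z
roi={"top":(318,185,465,355),"side":(175,220,415,385)}
C={}
for nm,hr,s,v in(("blue",(105,130),80,60),("green",(50,85),110,30),("red",(0,6),150,80),("brass",(9,24),120,60)):
    for n in im:
        m=mask(n,hr,s,v,roi[n]);B=sorted(blobs(m,20),key=lambda b:-b[1][4])[:2];print(nm,n,B)
        if nm=="blue":
            p=cv2.findNonZero(m.astype(np.uint8));e=cv2.fitEllipse(cv2.convexHull(p));print(" ell",e);C[nm,n]=e[0]
            q=[onz(cal[n],u,60) for u in cv2.convexHull(p)[:,0].astype(float)]
            c,R=cv2.minEnclosingCircle(np.array(q)[:,:2].astype(np.float32));print(" circ on z60",c,R)
        else: C[nm,n]=B[0][0]
for nm in("blue","green","red"):
    print(nm,*[np.round(a,1) for a in tri([ray(cal[n],C[nm,n]) for n in im])])
for nm,z in(("green",64),("red",64)):
    print(nm,[onz(cal[n],C[nm,n],z).round(1) for n in im])
# weight knob: top (400,244) side (319,248)
a=np.vstack([cv2.resize(im["top"][180:360,310:470],None,fx=3.3,fy=3.3)])
b=cv2.resize(im["side"][225:305,240:360],None,fx=2.2,fy=2.2)
cv2.imwrite("pics/crop0.png",a[:590]);
t=cv2.resize(im["top"][215:275,365:435],None,fx=6,fy=6,interpolation=0);u=cv2.resize(im["side"][235:295,285:355],None,fx=6,fy=6,interpolation=0)
cv2.imwrite("pics/wt.png",np.hstack([t[:360,:400],u[:360,:400]]))
print(r.sense())
E
```

```text
blue side [([263.0, 258.7], [234, 241, 59, 34, 285])]
 ell ((263.04296875, 257.94439697265625), (33.84523010253906, 59.49183654785156), 86.66763305664062)
 circ on z60 (545.9554443359375, -25.723562240600586) 43.27684783935547
blue top [([360.6, 283.6], [336, 259, 50, 50, 309])]
 ell ((360.5621643066406, 283.6712646484375), (49.82431411743164, 50.37425994873047), 129.3638916015625)
 circ on z60 (545.2774047851562, -26.587085723876953) 42.842247009277344
green side [([201.9, 258.1], [193, 252, 18, 14, 192])]
green top []Traceback (most recent call last):
  File "<stdin>", line 16, in <module>
IndexError: list index out of range
```

```bash
python3 - <<'E'
from h import *
im={n:cv2.imread(f"pics/{n}0.png") for n in("side","top")};cal={n:r.calibration(n) for n in im}
roi={"top":(318,185,465,355),"side":(175,220,415,385)}
C={"blue":{"side":(263.04,257.94),"top":(360.56,283.67)}}
for nm,hr,s,v in(("green",(45,85),{"top":80,"side":110},30),("red",(0,6),{"top":150,"side":150},80),("red2",(174,180),{"top":130,"side":150},80),("brass",(9,24),{"top":120,"side":120},60)):
    for n in im:
        h=cv2.cvtColor(im[n],cv2.COLOR_BGR2HSV);m=(h[...,0]>=hr[0])&(h[...,0]<=hr[1])&(h[...,1]>s[n])&(h[...,2]>v)
        x0,y0,x1,y1=roi[n];z=np.zeros_like(m);z[y0:y1,x0:x1]=m[y0:y1,x0:x1]
        B=sorted(blobs(z,20),key=lambda b:-b[1][4])[:2];print(nm,n,B)
        if B:C.setdefault(nm,{})[n]=B[0][0]
        if nm=="brass" and n=="top":
            p=cv2.convexHull(cv2.findNonZero(z.astype(np.uint8)))[:,0].astype(float)
            print(" disc",cv2.minEnclosingCircle(np.array([onz(cal[n],u,84)[:2] for u in p]).astype(np.float32)))
for nm in C:
    if len(C[nm])==2: print(nm,*[np.round(a,1) for a in tri([ray(cal[n],C[nm][n]) for n in im])],[onz(cal[n],C[nm][n],64).round(1)[:2] for n in im])
t=cv2.resize(im["top"][215:275,370:435],None,fx=6,fy=6,interpolation=0);u=cv2.resize(im["side"][235:295,285:350],None,fx=6,fy=6,interpolation=0)
cv2.imwrite("pics/wt.png",np.hstack([t,u]))
print(r.sense())
E
```

```text
green side [([201.9, 258.1], [193, 252, 18, 14, 192])]
green top [([349.1, 334.0], [343, 328, 13, 13, 141])]
red side [([222.7, 329.5], [213, 321, 21, 18, 259])]
red top [([445.7, 327.2], [441, 322, 8, 12, 38])]
red2 side []
red2 top []
brass side [([317.9, 266.7], [297, 243, 43, 45, 1527]), ([260.6, 228.0], [247, 220, 30, 20, 491])]
brass top [([401.3, 240.1], [382, 229, 35, 33, 411])]
 disc ((609.1958618164062, -88.02921295166016), 28.949914932250977)
blue [545.4 -26.9  59.2] [0.2 0.2] [array([544.6, -33.9]), array([545.4, -26.6])]
green [460.6  -8.2  60.4] [0.4 0.4] [array([461. , -13.8]), array([460.7,  -8. ])]
red [ 474.8 -168.5   66.3] [0.4 0.4] [array([ 474.4, -166. ]), array([ 474.9, -169.1])]
brass [614.1 -91.8  77.5] [5.1 5.1] [array([614.4, -73.2]), array([619.9, -95. ])]
{'clock': 0.1, 'qpos': array([ 1.21560053e+00,  3.53584422e-01,  1.63404180e+00,  2.63399133e-05,
        1.15517998e+00, -2.39833570e-03]), 'qvel': array([ 5.22482415e-04, -1.60057761e-03, -1.22332479e-03, -1.36742776e-03,
       -7.87905136e-04, -2.70906476e-05]), 'joint_efforts': array([-1.61522985e-03, -6.06345820e+01, -3.42824900e+01, -4.48251356e-07,
        3.84121711e-03,  1.67409928e-05]), 'eef_pos': array([215.79806891, 586.11648926, 223.34098197]), 'tcp_rot': array([-3.14156566e+00,  1.21348987e-03,  1.21798823e+00]), 'contact_force': array([-0.08208586,  0.27467801, -1.05000847]), 'wrist_torque': array([ 0.01319014, -0.03505572, -0.0341923 ]), 'opening': 1.0022656149773326}
```

View pics/wt.png

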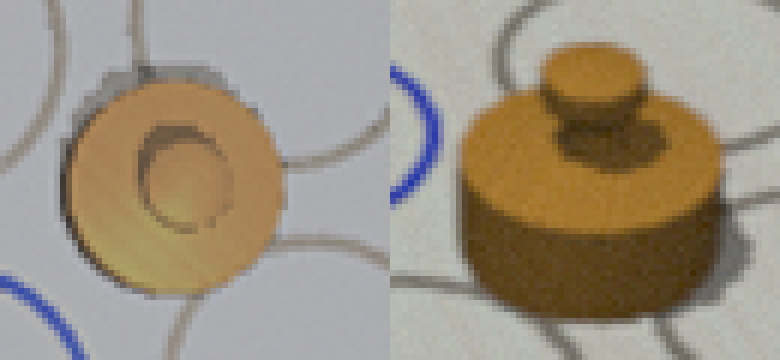

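The crop confirms the choice: a brass disc with a knob. Top view has the knob top at (401.2,245.6) and the disc top at (399.4,246.5). Side view has the knob top at (319.2,246.7) and the disc top at (318.6,261.6).

```bash
python3 - <<'E'
from h import *
c={n:r.calibration(n) for n in("side","top")}
for nm,t,s in(("knob",(401.2,245.6),(319.2,246.7)),("disc",(399.4,246.5),(318.6,261.6))):
    print(nm,*[np.round(a,1) for a in tri([ray(c["top"],t),ray(c["side"],s)])],onz(c["top"],t,86).round(1))
g=np.array([460.6,-8.2]);R=np.array([474.8,-168.5]);B=np.array([545.4,-26.9]);
d=g-R;yaw=np.arctan2(-d[0],d[1]);print("yaw keys",yaw,np.linalg.norm(d))
# yaw using ring-key: local vec (83,-26)
v=B-g;print("yaw ring",np.arctan2(v[1],v[0])-np.arctan2(-26,83),np.linalg.norm(v),np.hypot(83,26))
for n,t in(("jar",(277,270)),("cup",(526,276)),("cork",(490,177)),("pA",(280,197))): print(n,onz(c["top"],t,85 if n in("jar","cup") else 35).round(0))
print(c["top"]["mtx"])
w=r.calibration("wrist");print(np.array(w["world_from_camera"]).round(2).tolist())
E
```

```text
knob [609.6 -88.9 107.6] [1.1 1.1] [609.6 -91.7  86. ]
disc [609.2 -89.3  84.3] [1.1 1.1] [608.  -88.7  86. ]
yaw keys 0.08835328088359207 160.9277166929302
yaw ring 0.08652557418597645 86.83737674527019 86.97700845625813
jar [567. 113.  85.]
cup [ 562. -293.   85.]
cork [ 735. -254.   35.]
pA [697. 117.  35.]
[[446.31661543   0.         320.175929  ]
 [  0.         446.31661543 241.11194631]
 [  0.           0.           1.        ]]
[[0.35, 0.89, 0.31, 137.22], [0.94, -0.33, -0.11, 616.15], [-0.0, 0.33, -0.95, 372.89], [0.0, 0.0, 0.0, 1.0]]
```

Everything agrees: yaw from the keys is 0.088 and from the ring 0.087; key spacing is 161 mm (expected 156); disc top is at z 84 and knob at 108. The weight is at (609,-89), the ring at (545.4,-26.9) and the green key at (460.5,-8.2).

Plan: with the jaws half open (about 40 mm) and square to the push direction, cradle the disc with the two fingertips and push 89 mm along (-0.717, 0.697).

Call:
{"name": "jog_arm", "arguments": {"deltas": [{"gripper":0.05,"translation":[0.179,-0.296,0],"dr":[0,0,-0.0665]},{"gripper":0.05,"translation":[0.179,-0.296,0],"dr":[0,0,-0.0665]},{"gripper":0.05,"translation":[0.179,-0.296,0],"dr":[0,0,-0.0665]},{"gripper":0.05,"translation":[0.179,-0.296,0],"dr":[0,0,-0.0665]},{"gripper":0.05,"translation":[0.179,-0.296,0],"dr":[0,0,0]},{"gripper":0.05,"translation":[0.179,-0.296,0],"dr":[0,0,0]},{"gripper":0.05,"translation":[0.179,-0.296,0],"dr":[0,0,0]},{"gripper":0.05,"translation":[0.179,-0.296,0],"dr":[0,0,0]},{"gripper":0.05,"translation":[0.179,-0.296,0],"dr":[0,0,0]},{"gripper":0.05,"translation":[0.179,-0.296,0],"dr":[0,0,0]},{"gripper":0.05,"translation":[0.179,-0.296,0],"dr":[0,0,0]},{"gripper":0.05,"translation":[0.179,-0.296,0],"dr":[0,0,0]}], "squeeze": 20}}

```text
clock: 1.1
eef_pos: [431.2, 229.7, 223.9]
tcp_rot: [-3.142, 0.0, 0.8]
contact_force: [0.7, 1.1, 0.4]
opening: 0.473
```

Call:
{"name": "jog_arm", "arguments": {"deltas": [{"gripper":0.05,"translation":[0.179,-0.296,0],"dr":[0,0,0]},{"gripper":0.05,"translation":[0.179,-0.296,0],"dr":[0,0,0]},{"gripper":0.05,"translation":[0.179,-0.296,0],"dr":[0,0,0]},{"gripper":0.05,"translation":[0.179,-0.296,0],"dr":[0,0,0]},{"gripper":0.05,"translation":[0.179,-0.296,0],"dr":[0,0,0]},{"gripper":0.05,"translation":[0.179,-0.296,0],"dr":[0,0,0]},{"gripper":0.05,"translation":[0.179,-0.296,0],"dr":[0,0,0]},{"gripper":0.05,"translation":[0.179,-0.296,0],"dr":[0,0,0]},{"gripper":0.05,"translation":[0.179,-0.296,0],"dr":[0,0,0]},{"gripper":0.05,"translation":[0.179,-0.296,0],"dr":[0,0,0]},{"gripper":0.05,"translation":[0.179,-0.296,0],"dr":[0,0,0]},{"gripper":0.05,"translation":[0.179,-0.296,0],"dr":[0,0,0]}]}}

```text
clock: 2.1
eef_pos: [645.9, -125.5, 223.5]
tcp_rot: [-3.141, 0.0, 0.8]
contact_force: [0.2, -0.0, 1.2]
opening: 0.477
```

Call:
{"name": "jog_arm", "arguments": {"deltas": [{"gripper":0.05,"translation":[0,0,-0.3],"dr":[0,0,0]},{"gripper":0.05,"translation":[0,0,-0.3],"dr":[0,0,0]},{"gripper":0.05,"translation":[0,0,-0.3],"dr":[0,0,0]},{"gripper":0.05,"translation":[0,0,-0.2],"dr":[0,0,0]},{"gripper":0.05,"translation":[0,0,0],"dr":[0,0,0]}]}}

```text
clock: 2.52
eef_pos: [642.1, -123.4, 108.8]
tcp_rot: [-3.135, 0.005, 0.8]
contact_force: [-1.6, -0.8, -0.6]
opening: 0.476
```

```bash
python3 - <<'E'
from h import *
f=r.grab_frame("side");cv2.imwrite("pics/s1.png",cv2.resize(f[140:380,180:460],None,fx=2.5,fy=2.5))
E
```

```text
(no output)
```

View pics/s1.png

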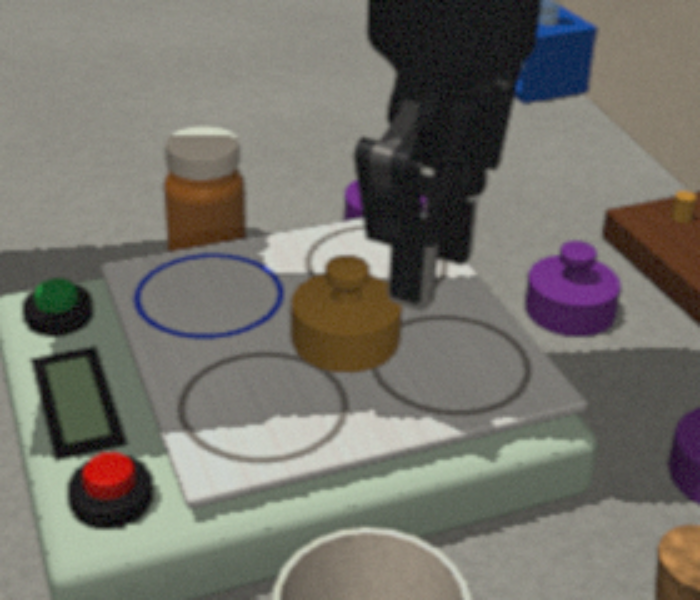

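The fingers are behind the weight, clear of it. The near fingertip's bottom is at crop (412,302), which is pixel (344.8,260.8).

```bash
python3 - <<'E'
from h import *
c=r.calibration("side");s=r.sense();print(s["eef_pos"],s["tcp_rot"],s["contact_force"])
for uv in((336,258.5),(344.8,260.8),(352,259)):
    print([onz(c,uv,z).round(0) for z in (75,80,85,90,95)])
E
```

```text
[ 643.58617267 -123.57768517  111.45106317] [-3.13714314e+00  2.89329996e-03  8.00036219e-01] [ 0.56443945 -0.57950541  0.23288985]
[array([640., -75.,  75.]), array([637., -82.,  80.]), array([635., -89.,  85.]), array([632., -96.,  90.]), array([ 630., -103.,   95.])]
[array([650., -83.,  75.]), array([647., -90.,  80.]), array([644., -97.,  85.]), array([ 642., -104.,   90.]), array([ 639., -111.,   95.])]
[array([661., -82.,  75.]), array([658., -89.,  80.]), array([655., -95.,  85.]), array([ 653., -102.,   90.]), array([ 650., -109.,   95.])]
```

```bash
python3 - <<'E'
from h import *
c=r.calibration("side");T=np.linalg.inv(np.array(c["world_from_camera"]));K=np.array(c["mtx"])
def pr(p):
    q=K@(T[:3,:3]@np.array(p,float)+T[:3,3]);q=q[:2]/q[2];return ((q-[180,140])*2.5).round(0)
t=np.array([643.6,-123.6]);a=np.array([.697,.717])
for o in(-34,-20,20,34):
    for z in(111,86,80): print(o,z,pr([*(t+a*o),z]))
print(pr([609,-89,110]),pr([609,-89,60]))
f=r.grab_frame("top");cv2.imwrite("pics/t1.png",cv2.resize(f[180:360,300:480],None,fx=3.3,fy=3.3))
w=r.grab_frame("wrist");cv2.imwrite("pics/w1.png",w)
E
```

```text
-34 111 [400. 323.]
-34 86 [398. 365.]
-34 80 [397. 374.]
-20 111 [413. 309.]
-20 86 [410. 350.]
-20 80 [410. 359.]
20 111 [446. 270.]
20 86 [443. 310.]
20 80 [442. 319.]
34 111 [457. 258.]
34 86 [454. 297.]
34 80 [453. 306.]
[345. 263.] [343. 341.]
```

View pics/w1.png

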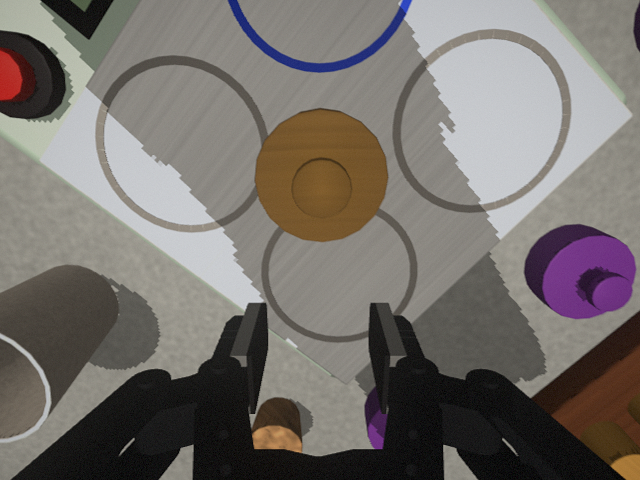

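```bash
python3 - <<'E'
from h import *
c=r.calibration("wrist");K=np.array(c["mtx"]);T=np.array(c["world_from_camera"]);print(K.round(0).tolist(),r.sense()["eef_pos"],r.sense()["tcp_rot"])
for d in (150,160,170,180,190): print(d,[(T[:3,:3]@(d*np.linalg.solve(K,[u,303,1.]))+T[:3,3]).round(0) for u in(267,370)])
print("disc on 86",onz(c,(321,175),86))
f=r.grab_frame("side");cv2.imwrite("pics/s2.png",cv2.resize(f[140:380,180:460],None,fx=2.5,fy=2.5))
print(r.calibration("side")["mtx"])
E
```

```text
[[401.0, 0.0, 318.0], [0.0, 401.0, 239.0], [0.0, 0.0, 1.0]] [ 646.16693686 -123.96663279  114.92501147] [ 3.14087941e+00 -4.35336414e-04  8.00264573e-01]
150 [array([ 624., -128.,  131.]), array([ 651., -101.,  131.])]
160 [array([ 627., -132.,  122.]), array([ 655., -103.,  122.])]
170 [array([ 629., -137.,  113.]), array([ 660., -105.,  113.])]
180 [array([ 632., -141.,  104.]), array([ 664., -108.,  104.])]
190 [array([ 634., -145.,   95.]), array([ 668., -110.,   95.])]
disc on 86 [609.76478287 -85.65546727  86.        ]
[[462.26076482   0.         315.17534109]
 [  0.         462.26076482 232.52945978]
 [  0.           0.           1.        ]]
```

View pics/t1.png

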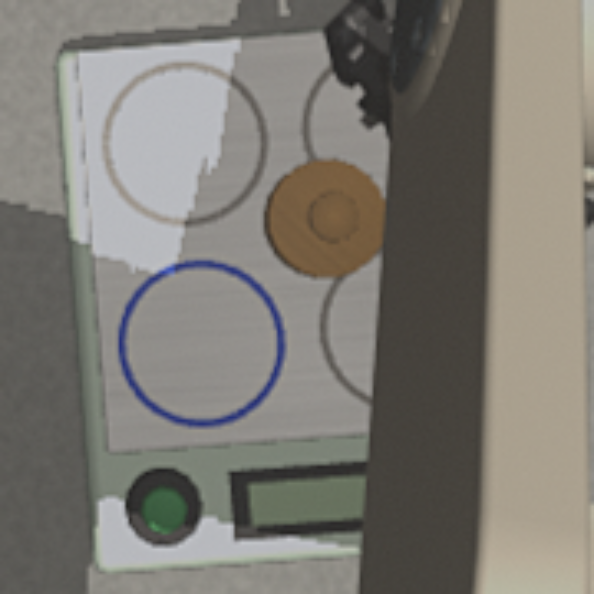

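The arm was still settling when I took those frames: TCP z is now about 115. Both views put the fingertips near TCP height rather than 25 mm ahead, so I'll go down in small steps and watch the force.

Call:
{"name": "jog_arm", "arguments": {"deltas": [{"gripper":0.05,"translation":[0,0,-0.05],"dr":[0,0,0]},{"gripper":0.05,"translation":[0,0,-0.05],"dr":[0,0,0]},{"gripper":0.05,"translation":[0,0,-0.05],"dr":[0,0,0]},{"gripper":0.05,"translation":[0,0,-0.05],"dr":[0,0,0]},{"gripper":0.05,"translation":[0,0,0],"dr":[0,0,0]},{"gripper":0.05,"translation":[0,0,0],"dr":[0,0,0]},{"gripper":0.05,"translation":[0,0,0],"dr":[0,0,0]},{"gripper":0.05,"translation":[0,0,0],"dr":[0,0,0]}]}}

```text
clock: 3.38
eef_pos: [645.7, -123.9, 94.2]
tcp_rot: [3.141, -0.0, 0.8]
contact_force: [0.4, -0.8, 0.5]
opening: 0.477
```

```bash
python3 - <<'E'
from h import *
s=r.sense();print(s["eef_pos"],s["contact_force"])
f=r.grab_frame("side");a=cv2.resize(f[200:300,280:400],None,fx=5,fy=5);cv2.imwrite("pics/s3.png",a)
E
```

```text
[ 645.74510248 -123.93391087   94.17609567] [ 0.40069995 -0.75061749  0.51838262]
```

View pics/s3.png

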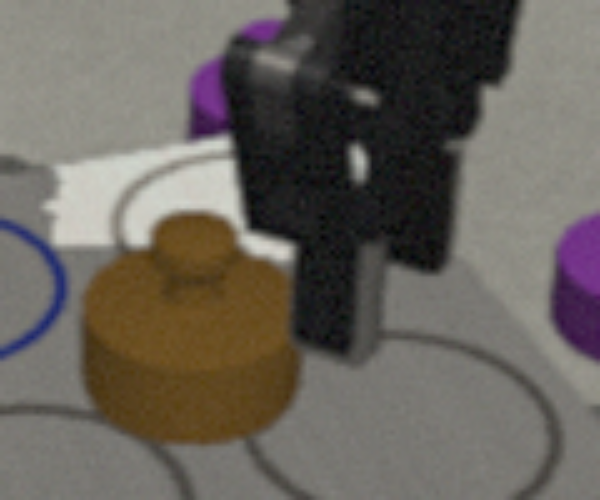

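```bash
python3 - <<'E'
from h import *
c=r.calibration("side")
for p,uv in(((629.9,-156),(352,273)),((614,-140.6),(339,268)),((639.7,-145.9),(356,270)),):
    print([ (z,(onz(c,uv,z)[:2]-p).round(0).tolist()) for z in(70,80,90,95,100)])
E
```

```text
[(70, [23.0, 50.0]), (80, [17.0, 37.0]), (90, [12.0, 24.0]), (95, [10.0, 18.0]), (100, [7.0, 12.0])]
[(70, [25.0, 50.0]), (80, [20.0, 36.0]), (90, [15.0, 23.0]), (95, [13.0, 17.0]), (100, [11.0, 10.0])]
[(70, [20.0, 45.0]), (80, [15.0, 32.0]), (90, [10.0, 19.0]), (95, [7.0, 13.0]), (100, [4.0, 6.0])]
```

Call:
{"name": "jog_arm", "arguments": {"deltas": [{"gripper":0.05,"translation":[0,0,-0.04],"dr":[0,0,0]},{"gripper":0.05,"translation":[0,0,-0.03],"dr":[0,0,0]},{"gripper":0.05,"translation":[0,0,0],"dr":[0,0,0]},{"gripper":0.05,"translation":[0,0,-0.01],"dr":[0,0,0]},{"gripper":0.05,"translation":[0,0,-0.01],"dr":[0,0,0]},{"gripper":0.05,"translation":[0,0,-0.01],"dr":[0,0,0]},{"gripper":0.05,"translation":[0,0,-0.01],"dr":[0,0,0]},{"gripper":0.05,"translation":[0,0,0],"dr":[0,0,0]}]}}

```text
clock: 4.1
eef_pos: [645.4, -123.9, 82.7]
tcp_rot: [-3.141, 0.0, 0.8]
contact_force: [0.4, -0.5, 1.2]
opening: 0.473
```

Call:
{"name": "jog_arm", "arguments": {"deltas": [{"gripper":0.05,"translation":[0,0,-0.01],"dr":[0,0,0]},{"gripper":0.05,"translation":[0,0,-0.01],"dr":[0,0,0]},{"gripper":0.05,"translation":[0,0,-0.01],"dr":[0,0,0]},{"gripper":0.05,"translation":[0,0,-0.01],"dr":[0,0,0]},{"gripper":0.05,"translation":[0,0,0],"dr":[0,0,0]},{"gripper":0.05,"translation":[0,0,0],"dr":[0,0,0]}]}}

```text
clock: 4.6
eef_pos: [645.5, -123.9, 78.9]
tcp_rot: [-3.142, 0.0, 0.8]
contact_force: [0.2, 0.3, -0.2]
opening: 0.473
```

```bash
python3 - <<'E'
from h import *
s=r.sense();print(s["eef_pos"],s["contact_force"])
f=r.grab_frame("side");a=cv2.resize(f[200:300,280:400],None,fx=5,fy=5);cv2.imwrite("pics/s4.png",np.clip(a.astype(float)*1.6,0,255).astype(np.uint8))
E
```

```text
[ 645.50721534 -123.89891461   78.92236463] [ 0.23645666  0.25849996 -0.19618394]
```

View pics/s4.png

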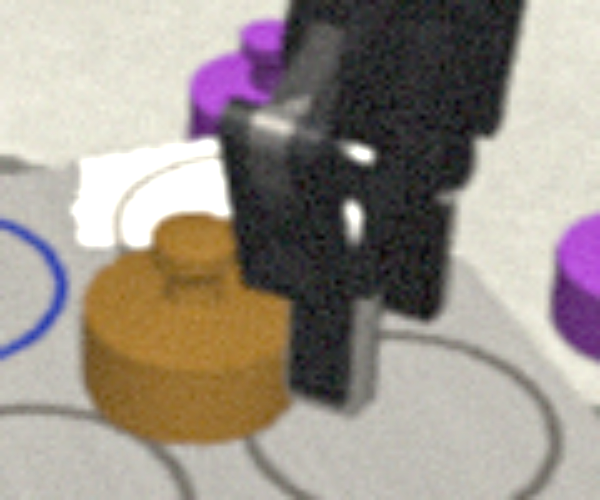

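Call:
{"name": "jog_arm", "arguments": {"deltas": [{"gripper":0.05,"translation":[0,0,-0.01],"dr":[0,0,0]},{"gripper":0.05,"translation":[0,0,-0.01],"dr":[0,0,0]},{"gripper":0.05,"translation":[0,0,-0.01],"dr":[0,0,0]},{"gripper":0.05,"translation":[0,0,-0.01],"dr":[0,0,0]},{"gripper":0.05,"translation":[0,0,0],"dr":[0,0,0]},{"gripper":0.05,"translation":[0,0,0],"dr":[0,0,0]}]}}

```text
clock: 5.15
eef_pos: [645.5, -123.9, 74.9]
tcp_rot: [-3.141, 0.0, 0.8]
contact_force: [-0.2, -0.1, 0.8]
opening: 0.477
```

Call:
{"name": "jog_arm", "arguments": {"deltas": [{"gripper":0.05,"translation":[0,0,-0.01],"dr":[0,0,0]},{"gripper":0.05,"translation":[0,0,-0.01],"dr":[0,0,0]},{"gripper":0.05,"translation":[0,0,-0.01],"dr":[0,0,0]},{"gripper":0.05,"translation":[0,0,-0.01],"dr":[0,0,0]},{"gripper":0.05,"translation":[0,0,0],"dr":[0,0,0]},{"gripper":0.05,"translation":[0,0,0],"dr":[0,0,0]}]}}

```text
clock: 5.65
eef_pos: [645.5, -123.9, 70.9]
tcp_rot: [-3.141, 0.0, 0.8]
contact_force: [0.4, -0.0, -0.4]
opening: 0.479
```

```bash
python3 - <<'E'
from h import *
s=r.sense();print(s["eef_pos"],s["contact_force"])
f=r.grab_frame("side");a=cv2.resize(f[200:300,280:400],None,fx=4,fy=4);w=r.grab_frame("wrist");cv2.imwrite("pics/w5.png",w)
b=w[280:480,160:480];a=cv2.resize(a,(480,400));b=cv2.resize(w[160:460,180:460],(320,343))
o=np.zeros((400,800,3),np.uint8);o[:,:480]=a;o[:343,480:]=b
cv2.imwrite("pics/s5.png",np.clip(o.astype(float)*1.6,0,255).astype(np.uint8))
E
```

```text
[ 645.48940123 -123.87081676   70.86945328] [ 0.43286877 -0.04157768 -0.40720857]
```

View pics/s5.png

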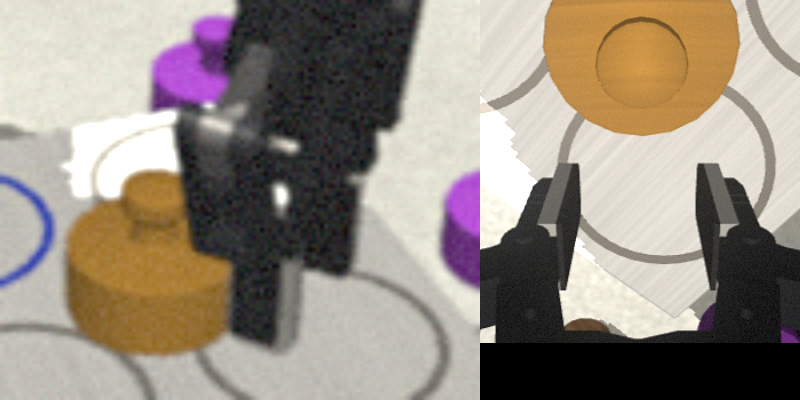

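Call:
{"name": "jog_arm", "arguments": {"deltas": [{"gripper":0.05,"translation":[0,0,-0.01],"dr":[0,0,0]},{"gripper":0.05,"translation":[0,0,-0.01],"dr":[0,0,0]},{"gripper":0.05,"translation":[0,0,-0.01],"dr":[0,0,0]},{"gripper":0.05,"translation":[0,0,-0.01],"dr":[0,0,0]},{"gripper":0.05,"translation":[0,0,0],"dr":[0,0,0]},{"gripper":0.05,"translation":[0,0,0],"dr":[0,0,0]}]}}

```text
clock: 6.25
eef_pos: [645.5, -123.9, 66.8]
tcp_rot: [-3.141, 0.0, 0.8]
contact_force: [0.1, 0.3, -0.1]
opening: 0.476
```

```bash
python3 - <<'E'
from h import *
s=r.sense();print(s["eef_pos"],s["contact_force"])
c=r.calibration("side")
for p,uv in(((629.9,-156),(351,288)),((614,-140.6),(338,285.5)),((639.7,-145.9),(355,285)),):
    print([ (z,(onz(c,uv,z)[:2]-p).round(0).tolist()) for z in(65,70,75,80,85)])
c=r.calibration("wrist");K=np.array(c["mtx"]);T=np.array(c["world_from_camera"])
T[2,3]+=4
k=280/320
L=(180+578*k-480*k,160+163*k);R=(180+698*k-480*k,160+163*k);print(L,R)
for d in (150,160,170,180,190):
    P=[T[:3,:3]@(d*np.linalg.solve(K,[*u,1.]))+T[:3,3] for u in(L,R)];print(d,np.linalg.norm(P[0]-P[1]).round(1),(sum(P)/2).round(0),)
E
```

```text
[ 645.47194551 -123.87254734   66.84983064] [ 0.10526722  0.33988007 -0.08680055]
[(65, [13.0, 26.0]), (70, [10.0, 20.0]), (75, [8.0, 14.0]), (80, [6.0, 8.0]), (85, [3.0, 2.0])]
[(65, [14.0, 19.0]), (70, [12.0, 13.0]), (75, [10.0, 7.0]), (80, [7.0, 1.0]), (85, [5.0, -5.0])]
[(65, [10.0, 20.0]), (70, [8.0, 14.0]), (75, [5.0, 8.0]), (80, [3.0, 2.0]), (85, [0.0, -4.0])]
(265.75, 302.625) (370.75, 302.625)
150 39.2 [ 637. -114.   86.]
160 41.9 [ 640. -118.   78.]
170 44.5 [ 644. -121.   69.]
180 47.1 [ 647. -124.   60.]
190 49.7 [ 651. -128.   51.]
```

Two views agree: the fingertips are about 9 mm above TCP height, not 25 mm ahead, and no contact so far supports that. I'll go 5 mm lower, so the tips are at about z 71, then push slowly.

Call:
{"name": "jog_arm", "arguments": {"deltas": [{"gripper":0.05,"translation":[0,0,-0.02],"dr":[0,0,0]},{"gripper":0.05,"translation":[0,0,-0.01],"dr":[0,0,0]},{"gripper":0.05,"translation":[0,0,-0.01],"dr":[0,0,0]},{"gripper":0.05,"translation":[0,0,-0.01],"dr":[0,0,0]},{"gripper":0.05,"translation":[-0.029,0.028,0],"dr":[0,0,0]},{"gripper":0.05,"translation":[-0.029,0.028,0],"dr":[0,0,0]},{"gripper":0.05,"translation":[-0.018,0.0175,0],"dr":[0,0,0]},{"gripper":0.05,"translation":[-0.018,0.0175,0],"dr":[0,0,0]},{"gripper":0.05,"translation":[-0.018,0.0175,0],"dr":[0,0,0]},{"gripper":0.05,"translation":[-0.018,0.0175,0],"dr":[0,0,0]},{"gripper":0.05,"translation":[-0.018,0.0175,0],"dr":[0,0,0]},{"gripper":0.05,"translation":[-0.018,0.0175,0],"dr":[0,0,0]}]}}

```text
clock: 7.25
eef_pos: [629.4, -107.9, 62.2]
tcp_rot: [3.14, -0.001, 0.8]
contact_force: [2.2, -1.6, 0.3]
opening: 0.479
```

```bash
python3 - <<'E'
from h import *
s=r.sense();print(s["eef_pos"],s["contact_force"])
f=r.grab_frame("side");w=r.grab_frame("wrist")
a=cv2.resize(f[200:300,220:400],(540,300));b=cv2.resize(w,(540,405))[60:360]
cv2.imwrite("pics/s6.png",np.clip(np.vstack([a,b]).astype(float)*1.6,0,255).astype(np.uint8))
E
```

```text
[ 629.42386864 -107.90249786   62.20867723] [ 2.21161589 -1.63228065  0.2570327 ]
```

View pics/s6.png

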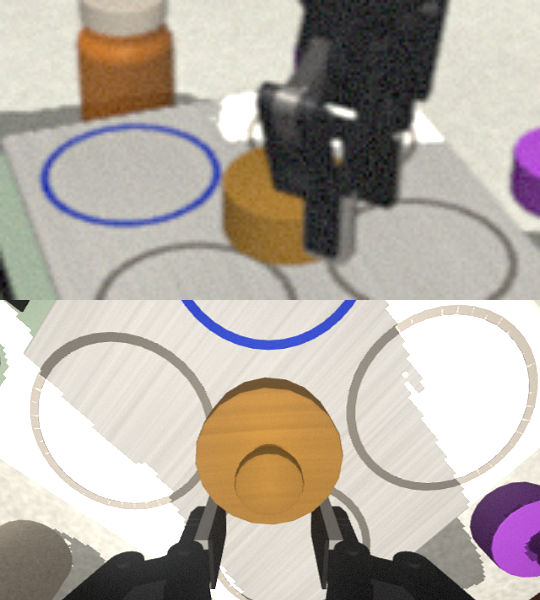

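Both fingers are cradling the disc, centred, at 2.7 N. Now I push on slowly.

Call:
{"name": "jog_arm", "arguments": {"deltas": [{"gripper":0.05,"translation":[-0.018,0.0175,0],"dr":[0,0,0]},{"gripper":0.05,"translation":[-0.018,0.0175,0],"dr":[0,0,0]},{"gripper":0.05,"translation":[-0.018,0.0175,0],"dr":[0,0,0]},{"gripper":0.05,"translation":[-0.018,0.0175,0],"dr":[0,0,0]},{"gripper":0.05,"translation":[-0.018,0.0175,0],"dr":[0,0,0]},{"gripper":0.05,"translation":[-0.018,0.0175,0],"dr":[0,0,0]},{"gripper":0.05,"translation":[-0.018,0.0175,0],"dr":[0,0,0]},{"gripper":0.05,"translation":[-0.018,0.0175,0],"dr":[0,0,0]},{"gripper":0.05,"translation":[-0.018,0.0175,0],"dr":[0,0,0]},{"gripper":0.05,"translation":[-0.018,0.0175,0],"dr":[0,0,0]},{"gripper":0.05,"translation":[-0.018,0.0175,0],"dr":[0,0,0]},{"gripper":0.05,"translation":[-0.018,0.0175,0],"dr":[0,0,0]}]}}

```text
clock: 8.35
eef_pos: [607.3, -86.6, 62.1]
tcp_rot: [3.141, -0.0, 0.8]
contact_force: [2.3, -2.1, 1.8]
opening: 0.479
```

Call:
{"name": "jog_arm", "arguments": {"deltas": [{"gripper":0.05,"translation":[-0.018,0.0175,0],"dr":[0,0,0]},{"gripper":0.05,"translation":[-0.018,0.0175,0],"dr":[0,0,0]},{"gripper":0.05,"translation":[-0.018,0.0175,0],"dr":[0,0,0]},{"gripper":0.05,"translation":[-0.018,0.0175,0],"dr":[0,0,0]},{"gripper":0.05,"translation":[-0.018,0.0175,0],"dr":[0,0,0]},{"gripper":0.05,"translation":[-0.018,0.0175,0],"dr":[0,0,0]},{"gripper":0.05,"translation":[-0.018,0.0175,0],"dr":[0,0,0]},{"gripper":0.05,"translation":[-0.018,0.0175,0],"dr":[0,0,0]},{"gripper":0.05,"translation":[-0.018,0.0175,0],"dr":[0,0,0]},{"gripper":0.05,"translation":[-0.018,0.0175,0],"dr":[0,0,0]},{"gripper":0.05,"translation":[0,0,0],"dr":[0,0,0]},{"gripper":0.05,"translation":[0,0,0],"dr":[0,0,0]}]}}

```text
clock: 9.35
eef_pos: [588.9, -68.9, 61.9]
tcp_rot: [-3.141, 0.0, 0.8]
contact_force: [1.1, -0.9, 1.4]
opening: 0.474
```

```bash
cat > meas.py <<'E'
from h import *
s=r.sense();print(s["clock"],s["eef_pos"].round(1),s["contact_force"].round(1),s["qpos"].round(2))
def hsvm(f,h0,h1,sm,v=40):
    h=cv2.cvtColor(f,cv2.COLOR_BGR2HSV);return ((h[...,0]>=h0)&(h[...,0]<=h1)&(h[...,1]>sm)&(h[...,2]>v)).astype(np.uint8)
F={}
for n in("wrist","top","side"):
    c=r.calibration(n);f=r.grab_frame(n);F[n]=f;cv2.imwrite(f"pics/m_{n}.png",f)
    m=hsvm(f,9,24,110)
    B=[b for b in blobs(m,300)];print(n,B)
E
python3 meas.py; python3 - <<'E'
import cv2,numpy as np
t=cv2.imread("pics/m_top.png")[225:325,310:430];w=cv2.imread("pics/m_wrist.png")
cv2.imwrite("pics/v7.png",np.clip(np.hstack([cv2.resize(t,(360,300)),cv2.resize(w,(400,300))])*1.5,0,255).astype(np.uint8))
E
```

```text
9.35 [588.9 -68.9  61.9] [ 1.1 -0.9  1.4] [-0.12  0.5   1.82  0.    0.82 -0.92]
wrist [([582.8, 8.8], [531, 0, 109, 24, 1754]), ([318.4, 251.5], [232, 164, 174, 173, 23295])]
top [([89.6, 50.5], [0, 45, 269, 14, 1132]), ([358.5, 50.1], [277, 44, 163, 14, 1068]), ([357.2, 87.7], [308, 61, 101, 55, 4100])]
side [([256.6, 223.4], [246, 209, 30, 31, 552]), ([476.6, 251.8], [422, 216, 110, 75, 3903]), ([271.0, 259.5], [259, 240, 29, 35, 612]), ([459.2, 370.4], [443, 350, 36, 43, 1193])]
```

View pics/v7.png

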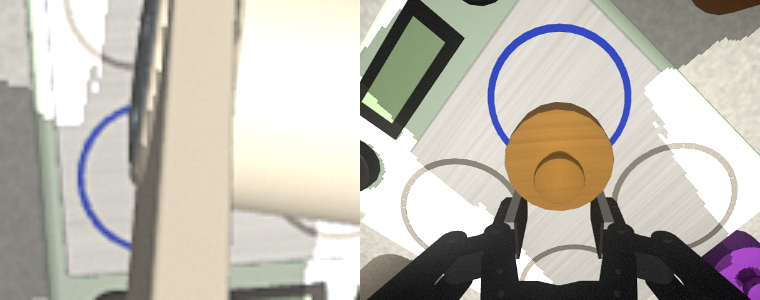

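```bash
cat > mw.py <<'E'
from h import *
def circ(P):
    A=np.c_[2*P,np.ones(len(P))];x=np.linalg.lstsq(A,(P**2).sum(1),rcond=None)[0];return x[:2],np.sqrt(x[2]+x[:2]@x[:2])
def robust(P,n=6):
    for _ in range(n):
        c,R=circ(P);e=abs(np.hypot(*(P-c).T)-R);P=P[e<=max(2.5,np.percentile(e,90))]
    return c,R
def meas(f=None,c=None):
    s=r.sense();c=c or r.calibration("wrist");f=r.grab_frame("wrist") if f is None else f
    h=cv2.cvtColor(f,cv2.COLOR_BGR2HSV)
    b=(h[...,0]>=110)&(h[...,0]<=128)&(h[...,1]>120)
    n,l,st,_=cv2.connectedComponentsWithStats(b.astype(np.uint8));k=max((i for i in range(1,n)),key=lambda i:st[i][4] if True else 0)
    P=np.argwhere(b)[:,::-1].astype(float);P=np.array([onz(c,p,60)[:2] for p in P]);P=P[np.hypot(*(P-[545.4,-26.9]).T)<60]
    ring,R=robust(P)
    m=((h[...,0]>=9)&(h[...,0]<=24)&(h[...,1]>110)&(h[...,2]>40)).astype(np.uint8)
    n,l,st,ce=cv2.connectedComponentsWithStats(m);k=min((i for i in range(1,n) if st[i][4]>3000),key=lambda i:np.hypot(*(onz(c,ce[i],80)[:2]-ring)))
    hull=cv2.convexHull(cv2.findNonZero((l==k).astype(np.uint8)))[:,0].astype(float)
    hull=hull[hull[:,1]>ce[k][1]]   # near half: disc-top edge
    Q=np.array([onz(c,p,86)[:2] for p in hull]);
    w,Rw=robust(Q)
    print("eef",s["eef_pos"].round(1),"ring",ring.round(1),round(R,1),"weight",w.round(1),round(Rw,1),"to go",(ring-w).round(1))
if __name__=="__main__": meas()
E
python3 mw.py
```

```text
eef [588.9 -69.   61.7] ring [545.4 -25.3] 41.0 weight [566.  -45.4] 29.3 to go [-20.6  20.1]
```

Fitted radii are 41.0 mm (ring) and 29.3 mm (weight), both right. There are about (-20, 19.7) mm to go.

Call:
{"name": "jog_arm", "arguments": {"deltas": [{"gripper":0.05,"translation":[-0.018,0.018,0],"dr":[0,0,0]},{"gripper":0.05,"translation":[-0.02,0.02,0],"dr":[0,0,0]},{"gripper":0.05,"translation":[-0.02,0.02,0],"dr":[0,0,0]},{"gripper":0.05,"translation":[-0.02,0.02,0],"dr":[0,0,0]},{"gripper":0.05,"translation":[-0.02,0.02,0],"dr":[0,0,0]},{"gripper":0.05,"translation":[-0.02,0.02,0],"dr":[0,0,0]},{"gripper":0.05,"translation":[-0.02,0.02,0],"dr":[0,0,0]},{"gripper":0.05,"translation":[-0.02,0.02,0],"dr":[0,0,0]},{"gripper":0.05,"translation":[-0.02,0.02,0],"dr":[0,0,0]},{"gripper":0.05,"translation":[-0.02,0.018,0],"dr":[0,0,0]},{"gripper":0.05,"translation":[0,0,0],"dr":[0,0,0]},{"gripper":0.05,"translation":[0,0,0],"dr":[0,0,0]}]}}

```text
clock: 10.55
eef_pos: [569.1, -49.4, 62.0]
tcp_rot: [-3.141, 0.0, 0.8]
contact_force: [0.5, -0.9, -0.0]
opening: 0.474
```

```bash
python3 mw.py
```

```text
eef [569.1 -49.4  62. ] ring [545.5 -25.4] 41.1 weight [545.9 -25.7] 29.2 to go [-0.5  0.3]
```

The weight is 0.6 mm from the ring's centre. I'll back off, rise, shut the jaws and look again.

Call:
{"name": "jog_arm", "arguments": {"deltas": [{"gripper":0.05,"translation":[0.05,-0.05,0],"dr":[0,0,0]},{"gripper":0.05,"translation":[0.08,-0.08,0],"dr":[0,0,0]},{"gripper":0.05,"translation":[0.08,-0.08,0],"dr":[0,0,0]},{"gripper":0.05,"translation":[0,0,0.2],"dr":[0,0,0]},{"gripper":0.05,"translation":[0,0,0.3],"dr":[0,0,0]},{"gripper":0.05,"translation":[0,0,0.3],"dr":[0,0,0]},{"gripper":0.05,"translation":[0,0,0.3],"dr":[0,0,0]},{"gripper":1,"translation":[0,0,0],"dr":[0,0,0]},{"gripper":1,"translation":[0,0,0],"dr":[0,0,0]},{"gripper":1,"translation":[0,0,0],"dr":[0,0,0]},{"gripper":1,"translation":[0,0,0],"dr":[0,0,0]},{"gripper":1,"translation":[0,0,0],"dr":[0,0,0]}]}}

```text
clock: 11.6
eef_pos: [589.9, -70.8, 170.6]
tcp_rot: [-3.14, 0.001, 0.8]
contact_force: [0.3, 0.2, -0.0]
opening: 0.001
```

```bash
python3 mw.py; python3 - <<'E'
from h import *
print(r.sense()["eef_pos"])
c=r.calibration("wrist");f=r.grab_frame("wrist");h=cv2.cvtColor(f,cv2.COLOR_BGR2HSV)
m=(h[...,0]>=45)&(h[...,0]<=85)&(h[...,1]>110)&(h[...,2]>25)
for b in blobs(m,100): print(b,onz(c,b[0],66).round(1))
cv2.imwrite("pics/w8.png",f)
for v in range(200,330,10): print(v,f[v,300:340:8].mean(-1).astype(int).tolist())
E
```

```text
eef [589.9 -70.8 170.6] ring [545.4 -25.4] 41.1 weight [546.1 -25.9] 29.2 to go [-0.6  0.5]
[589.95096046 -70.75497272 170.66346835]
([239.6, 10.7], [218, 0, 43, 27, 888]) [465.1  -9.9  66. ]
200 [145, 66, 73, 72, 71]
210 [141, 140, 140, 147, 137]
220 [143, 144, 145, 135, 144]
230 [146, 145, 138, 141, 140]
240 [141, 139, 139, 139, 142]
250 [140, 139, 139, 144, 140]
260 [141, 139, 140, 141, 141]
270 [136, 138, 139, 138, 140]
280 [138, 140, 136, 134, 139]
290 [140, 110, 90, 88, 127]
300 [91, 125, 116, 116, 124]
310 [143, 68, 27, 63, 62]
320 [65, 63, 33, 64, 64]
```

Call:
{"name": "jog_arm", "arguments": {"deltas": [{"gripper":1,"translation":[-0.259,0.125,0],"dr":[0,0,0]},{"gripper":1,"translation":[-0.259,0.125,0],"dr":[0,0,0]},{"gripper":1,"translation":[-0.259,0.125,0],"dr":[0,0,0]},{"gripper":1,"translation":[-0.259,0.125,0],"dr":[0,0,0]},{"gripper":1,"translation":[-0.259,0.125,0],"dr":[0,0,0]},{"gripper":1,"translation":[0,0,-0.2],"dr":[0,0,0]},{"gripper":1,"translation":[0,0,-0.2],"dr":[0,0,0]},{"gripper":1,"translation":[0,0,-0.2],"dr":[0,0,0]},{"gripper":1,"translation":[0,0,0],"dr":[0,0,0]},{"gripper":1,"translation":[0,0,0],"dr":[0,0,0]},{"gripper":1,"translation":[0,0,0],"dr":[0,0,0]},{"gripper":1,"translation":[0,0,0],"dr":[0,0,0]}]}}

```text
clock: 12.7
eef_pos: [461.9, -8.3, 112.9]
tcp_rot: [3.141, -0.001, 0.8]
contact_force: [0.5, -0.1, -0.2]
opening: -0.001
```

```bash
python3 - <<'E'
from h import *
s=r.sense();print(s["eef_pos"],s["contact_force"],s["tcp_rot"])
c=r.calibration("wrist");T=np.array(c["world_from_camera"]);
f=r.grab_frame("wrist");h=cv2.cvtColor(f,cv2.COLOR_BGR2HSV)
m=(h[...,0]>=45)&(h[...,0]<=85)&(h[...,1]>110)&(h[...,2]>25)
for b in blobs(m,100): print(b,onz(c,b[0],66).round(1))
g=r.grab_frame("side");o=np.zeros((480,790,3),np.uint8);o[:,:400]=cv2.resize(g[170:290,150:250],(400,480));o[:,400:]=cv2.resize(f[120:480,170:462],(390,480))
cv2.imwrite("pics/v9.png",np.clip(o*1.5,0,255).astype(np.uint8))
c=r.calibration("side");T=np.linalg.inv(np.array(c["world_from_camera"]));K=np.array(c["mtx"])
for z in(115,100,90,80,66):
    q=K@(T[:3,:3]@np.array([460.5,-8.2,z])+T[:3,3]);print(z,((q[:2]/q[2]-[150,170])*4).round(0))
E
```

```text
[461.90793847  -8.25137174 112.94220018] [ 0.53010908 -0.08323955 -0.20948794] [ 3.14054847e+00 -9.76580793e-04  8.00070790e-01]
([316.4, 260.7], [295, 238, 43, 45, 1463]) [458.9  -5.4  66. ]
115 [189. 220.]
100 [194. 258.]
90 [197. 282.]
80 [200. 306.]
66 [204. 339.]
```

View pics/v9.png

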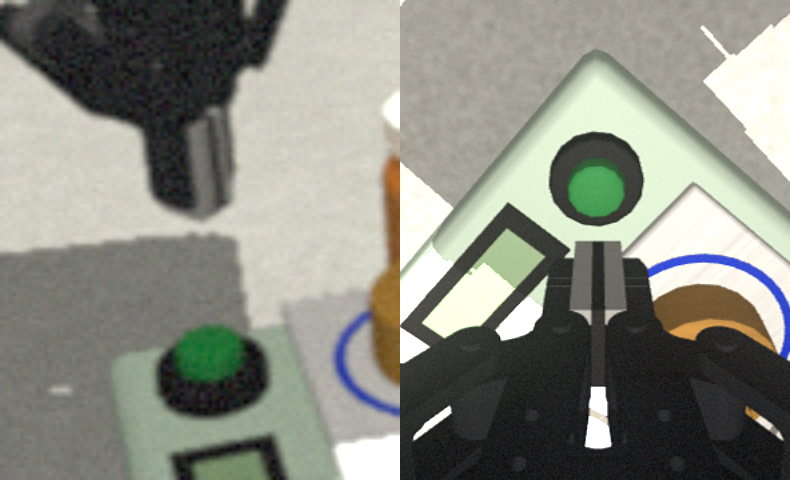

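The side view puts the shut tips at about z 117, 4 mm above the TCP, over the green key. So contact should come at a TCP z of about 62.

Call:
{"name": "jog_arm", "arguments": {"deltas": [{"gripper":1,"translation":[-0.018,0.012,-0.1],"dr":[0,0,0]},{"gripper":1,"translation":[0,0,-0.1],"dr":[0,0,0]},{"gripper":1,"translation":[0,0,-0.1],"dr":[0,0,0]},{"gripper":1,"translation":[0,0,-0.05],"dr":[0,0,0]},{"gripper":1,"translation":[0,0,-0.04],"dr":[0,0,0]},{"gripper":1,"translation":[0,0,-0.02],"dr":[0,0,0]},{"gripper":1,"translation":[0,0,0],"dr":[0,0,0]},{"gripper":1,"translation":[0,0,0],"dr":[0,0,0]},{"gripper":1,"translation":[0,0,0],"dr":[0,0,0]}]}}

```text
clock: 13.55
eef_pos: [459.5, -7.0, 71.2]
tcp_rot: [3.141, -0.0, 0.8]
contact_force: [-0.2, -0.5, 0.5]
opening: -0.001
```

Call:
{"name": "jog_arm", "arguments": {"deltas": [{"gripper":1,"translation":[0,0,-0.02],"dr":[0,0,0]},{"gripper":1,"translation":[0,0,-0.02],"dr":[0,0,0]},{"gripper":1,"translation":[0,0,-0.02],"dr":[0,0,0]},{"gripper":1,"translation":[0,0,0],"dr":[0,0,0]},{"gripper":1,"translation":[0,0,0],"dr":[0,0,0]}]}}

```text
clock: 13.97
eef_pos: [459.1, -7.0, 64.8]
tcp_rot: [-3.141, 0.0, 0.8]
contact_force: [0.8, 1.0, 0.2]
opening: 0.002
```

Call:
{"name": "jog_arm", "arguments": {"deltas": [{"gripper":1,"translation":[0,0,-0.02],"dr":[0,0,0]},{"gripper":1,"translation":[0,0,-0.01],"dr":[0,0,0]},{"gripper":1,"translation":[0,0,0],"dr":[0,0,0]},{"gripper":1,"translation":[0,0,0],"dr":[0,0,0]}]}}

```text
clock: 14.3
eef_pos: [459.2, -7.0, 61.9]
tcp_rot: [-3.141, 0.0, 0.8]
contact_force: [0.1, -0.3, -1.1]
opening: 0.001
```

Call:
{"name": "jog_arm", "arguments": {"deltas": [{"gripper":1,"translation":[0,0,-0.02],"dr":[0,0,0]},{"gripper":1,"translation":[0,0,0],"dr":[0,0,0]},{"gripper":1,"translation":[0,0,0],"dr":[0,0,0]}]}}

```text
clock: 14.55
eef_pos: [459.2, -7.0, 59.9]
tcp_rot: [-3.141, 0.0, 0.8]
contact_force: [0.4, -0.1, 0.1]
opening: 0.001
```

Call:
{"name": "jog_arm", "arguments": {"deltas": [{"gripper":1,"translation":[0,0,-0.02],"dr":[0,0,0]},{"gripper":1,"translation":[0,0,0],"dr":[0,0,0]},{"gripper":1,"translation":[0,0,0],"dr":[0,0,0]}]}}

```text
clock: 14.8
eef_pos: [459.4, -7.0, 58.0]
tcp_rot: [3.141, -0.0, 0.8]
contact_force: [-0.3, 0.1, 1.6]
opening: -0.005
```

Call:
{"name": "jog_arm", "arguments": {"deltas": [{"gripper":1,"translation":[0,0,-0.02],"dr":[0,0,0]},{"gripper":1,"translation":[0,0,0],"dr":[0,0,0]},{"gripper":1,"translation":[0,0,0],"dr":[0,0,0]}]}}

```text
clock: 15.05
eef_pos: [459.4, -7.0, 56.0]
tcp_rot: [3.141, -0.0, 0.8]
contact_force: [0.3, 0.4, 2.8]
opening: -0.001
```

Contact: the force rises about 0.8 N/mm, as the key's spring should. I keep going to the stop.

Call:
{"name": "jog_arm", "arguments": {"deltas": [{"gripper":1,"translation":[0,0,-0.015],"dr":[0,0,0]},{"gripper":1,"translation":[0,0,0],"dr":[0,0,0]},{"gripper":1,"translation":[0,0,0],"dr":[0,0,0]}]}}

```text
clock: 15.3
eef_pos: [459.4, -7.0, 54.5]
tcp_rot: [3.141, -0.0, 0.8]
contact_force: [0.8, -0.3, 2.4]
opening: -0.0
```

Call:
{"name": "jog_arm", "arguments": {"deltas": [{"gripper":1,"translation":[0,0,-0.01],"dr":[0,0,0]},{"gripper":1,"translation":[0,0,0],"dr":[0,0,0]},{"gripper":1,"translation":[0,0,0],"dr":[0,0,0]}]}}

```text
clock: 15.55
eef_pos: [459.4, -7.0, 53.7]
tcp_rot: [3.141, -0.0, 0.8]
contact_force: [-1.0, 0.7, 6.5]
opening: 0.001
```

Call:
{"name": "jog_arm", "arguments": {"deltas": [{"gripper":1,"translation":[0,0,-0.007],"dr":[0,0,0]},{"gripper":1,"translation":[0,0,0],"dr":[0,0,0]},{"gripper":1,"translation":[0,0,0],"dr":[0,0,0]}]}}

```text
clock: 15.8
eef_pos: [459.5, -7.0, 53.5]
tcp_rot: [3.141, -0.0, 0.8]
contact_force: [-2.1, -0.9, 15.8]
opening: -0.001
```

The key is hard on its stop: 15.8 N, and the TCP no longer descends. I release it and lift clear, back to where the wrist camera can see everything.

Call:
{"name": "jog_arm", "arguments": {"deltas": [{"gripper":1,"translation":[0,0,0.05],"dr":[0,0,0]},{"gripper":1,"translation":[0,0,0.15],"dr":[0,0,0]},{"gripper":1,"translation":[0,0,0.3],"dr":[0,0,0]},{"gripper":1,"translation":[0,0,0.35],"dr":[0,0,0]},{"gripper":1,"translation":[0,0,0.35],"dr":[0,0,0]},{"gripper":1,"translation":[0.2,-0.12,0.2],"dr":[0,0,0]},{"gripper":1,"translation":[0.2,-0.12,0.1],"dr":[0,0,0]},{"gripper":1,"translation":[0.2,-0.12,0],"dr":[0,0,0]},{"gripper":1,"translation":[0.2,-0.12,0],"dr":[0,0,0]},{"gripper":1,"translation":[0,0,0],"dr":[0,0,0]},{"gripper":1,"translation":[0,0,0],"dr":[0,0,0]},{"gripper":1,"translation":[0,0,0],"dr":[0,0,0]}]}}

```text
clock: 16.8
eef_pos: [538.0, -54.7, 202.0]
tcp_rot: [-3.14, 0.001, 0.8]
contact_force: [-0.5, 0.6, -1.1]
opening: 0.001
```

```bash
python3 mw.py; python3 - <<'E'
from h import *
s=r.sense();print(s["clock"],s["contact_force"])
c=r.calibration("side");f=r.grab_frame("side");h=cv2.cvtColor(f,cv2.COLOR_BGR2HSV)
for n,a,b in(("green",45,85),("red",0,6),("brass",9,24)):
    m=(h[...,0]>=a)&(h[...,0]<=b)&(h[...,1]>115)&(h[...,2]>30);z=np.zeros_like(m);z[220:385,175:340]=m[220:385,175:340]
    print(n,sorted(blobs(z,60),key=lambda b:-b[1][4])[:2])
E
```

```text
eef [538.  -54.7 202. ] ring [545.5 -25.5] 41.1 weight [545.7 -25.8] 29.2 to go [-0.3  0.3]
16.85 [-0.38256898  0.78405214  0.03499938]
green [([202.1, 258.3], [193, 252, 19, 14, 189])]
red [([222.9, 329.7], [212, 321, 23, 19, 305])]
brass [([262.8, 244.3], [243, 220, 41, 49, 1677])]
```

The weight is within 1 mm of the ring's centre. The green key's blob is back to its starting place, and the red key is unchanged. The arm touches nothing.

```bash
python3 -c "
from rig import r
print(r.sign_off())"
```

```text
the job is handed in; nothing more can be done
None
```

The job is done and handed in at about 17 s of the 48 s allowed; sign-off gives no verdict.

**What I did:** I cradled the brass weight between the half-open fingertips and pushed it about 89 mm into the blue ring with a force of about 3 N. I then backed off and pressed the green key with the jaws shut until it hit its stop (15.8 N, no further travel), and released it.

**Last checks:**
- **Weight:** it stands about 0.5 mm from the ring's centre in the wrist camera. The fitted radii, 41.1 mm for the ring and 29.2 mm for the weight, match the given sizes.
- **Keys:** the green key looks as it did at the start in the side view, so it is up. The red key looks unchanged.
- **Arm:** it is clear of everything, with about zero force on the tool.
- **Cup, jar and stopper:** I never went near them, but I did not measure them again at the end.

**What disagreed:**
- **Fingertip position:** the text puts the fingertips 25 mm ahead of the TCP. The pictures put them a few millimetres behind it (4–9 mm), and the key touch about 6 mm behind. I went by touch and pictures instead.
- **Key and ring position:** the wrist camera and the top and side cameras differed by 1–3 mm.

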